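# Push the cover-slip box in under the spring flap

## Task

Put the little box of cover slips away in the dust box without grasping or lifting it: press the orange paddle down with one fingertip to hold the spring-closed blue flap open, and with the other fingertip push the cover-slip box along the trough, in under the raised flap, until it drops into the pocket. Keep the flap well open until the box is in, then let go so that the flap springs fully shut over it. Leave the other things on the bench where they are.

Things in the scene. Friction and masses are not known exactly. Their poses are not given: they have to be found in the camera images.
- mouth (a point): Frame of the dust box (white base, metal walls, blue flap, orange paddle; fixed). Origin at bench height, mid-channel, right below the flap's front edge. x points along the channel into the pocket (push direction), y left to the paddle, z up. Places below are mm in this frame. Fingers need not go beyond x = 4: the slip box drops once its rear face has passed x = -2.
- trough (a point): Middle of the grey trough floor. Open-topped trough, x -108 to -2, floor at z 10, inner walls at y -18 and +18, wall tops at z 18, open at its front end.
- pocket (a point): Middle of the white pocket floor (z 4). At x = -2 the floor steps down 6 mm into the pocket, which ends at a stop at x 36; same width as the trough. Under the shut flap (underside z 20) the slip box lies free here (top z 18), but in the trough its top is at z 24, so it cannot pass until the flap is raised.
- axle (a point): Front end of the flap on its axle, which runs parallel to x at y 26.5, z 24. Flap and paddle are one part turning on it. Shut, the flap covers x 0 to 43.5, y -22 to +26, top at z 25. At 0.9 rad its free edge is at y -4, z 62; at the stop at y 7, z 68.
- flap (a joint): Angle of flap and paddle in rad: 0 shut, grows as the paddle is pressed down and the flap rises over the channel (stop at 1.15). A spring always shuts it; pressing 28 mm out from the axle takes about 2.5 N at first, 6 N when open.
- paddle (a point): Point on top of the orange paddle, mid-length, 28.5 mm out from the axle; turns with it. The paddle runs beside trough and pocket, x -105 to 39, 44 mm out from the axle, sloping up outward 0.52 rad when shut (outer edge y 63, z 47); a fingertip can slide along it while pressing. A fingertip with its inner edge at y 53 and its end lowered to z 13 gives about 0.95 rad.
- slip_center (a point): Centre of the loose pale-blue cover-slip box, 30 x 30 x 14 mm, 30 g; starts in the trough, lying flat and roughly square to it (its centre then 17 mm above the bench; 11 mm once in the pocket).
- petri_dish: Bystander: clear round dish, 58 mm across, 15 mm high; origin at the centre of its underside.
- pink_tube: Bystander: pink microtube lying down, 13 x 41 x 13 mm; origin under its middle.
- small_bottle: Bystander: small amber bottle with white cap, 40 mm across, 75 mm high; origin at the centre of its underside.
- lens_booklet: Bystander: green booklet, 102 x 78 x 9 mm, lying flat; origin under its centre.

How it is judged (in metres and radians):
On the way, in this order (a step that is already met when the one before it is completed fails the run):
1. the flap is held open (over 0.5 rad) with the cover-slip box still outside it (value of joint flap above 0.5 rad and x of slip_center in the frame of mouth below -0.012 m), for 0.1 s.
2. the cover-slip box is under the flap while the flap is held open (over 0.5 rad) (value of joint flap above 0.5 rad and x of slip_center in the frame of mouth above 0.002 m and y of slip_center in the frame of mouth between -0.012 and 0.012 m and z of slip_center in the frame of mouth below 0.024 m), for 0.05 s.
At the end, for the whole second after the job is handed in: The cover-slip box lies flat (within 0.12 rad) on the pocket floor (its centre 9 to 25 mm beyond the mouth, within 8 mm of the middle, less than 14 mm above the bench) and the flap is shut over it (under 0.05 rad) (x of slip_center in the frame of mouth between 0.009 and 0.025 m and y of slip_center in the frame of mouth between -0.008 and 0.008 m and z of slip_center in the frame of mouth below 0.014 m and angle between slip_center's own z axis and vertical below 0.12 rad and value of joint flap below 0.05 rad); the robot touches nothing.
It fails at once if the cover-slip box is lifted more than 13 mm off the trough floor (z of slip_center in the frame of mouth above 0.03 m).
It fails at once if the cover-slip box leaves the channel (y of slip_center in the frame of mouth above 0.025 m or y of slip_center in the frame of mouth below -0.025 m or x of slip_center in the frame of mouth below -0.11 m).
It fails at once if the dish, pink tube, amber bottle or booklet is moved more than 15 mm (distance of any of petri_dish, pink_tube, small_bottle, lens_booklet from where it was at the start of the episode above 0.015 m).
It also fails if it takes over 38 s, if anything falls off the work surface, if the arm or the gripper's body presses on something with over 40 N, if the wrist force passes 120 N, or if a joint passes its speed limit or range.

## Robot

A 6-joint arm with a two-finger parallel gripper is mounted at the origin on a cart in front of the work surface, level with it; the furniture and walls round the work are solid. World frame = base frame: x ahead of the robot, y to its left, z up, the work surface at z = 0. Lengths are in mm, angles in rad, forces in N, time in s.
With the tool pointing down it reaches from about 400 to 825 mm from the base axis. Payload 7 kg.
Tool frame: the origin (TCP) lies between the finger pads; the fingertips stand 11 mm ahead of it and the grasp point (between the pads) lies 8 mm behind it (r.tip_reach is the distance from the TCP to the fingertips, in mm); z points along the fingers, y is the direction in which the jaws open and shut (so a half turn about z gives the same grasp; the last joint's range is limited). The gripper opens to 88 mm and grips with 3 to 60 N. Pads are 19 mm wide; open, the fingers measure 130 mm over their backs; the gripper's body (78 mm by 193 mm) begins 47 mm behind the grasp point.
Start: joints at [1.389, 0.359, 0.012, 0, -1.224, -0.288], TCP at [305.582, 601.843, 237.561] pointing down, gripper open.
Joint ranges: [-3.07, 3.07], [-1.43, 2.12], [-1.02, 1.25], [-3.03, 1.67], [-3.05, -0], [-3.03, 3.03]. Speed limits (rad/s): [2.39, 2.39, 3.01, 3.14, 3.14, 3.14].

## Interface

Orientations are given as a unit quaternion [w, x, y, z].
In Python, from workcell import r, vision, job_done gives the robot as it stands. The module is installed in compiled form; this text tells all that it offers.
- The arm moves only by the tool step_arm, never from a script. Its argument "plan" is text: rows parted by semicolons, each of 4 numbers parted by spaces: the shift along the tool's x, y, z in units of 50 mm (1.0 is 50 mm), then the turn about the tool's z in units of 0.15 rad (1.0 is 0.15 rad). A call has 1 to 20 rows; each row shifts and turns the pose as measured when the row begins, along the tool's axes as they then stand; what a row does not reach is not made up. A row lasts 1/8 s, in which the tool goes at most 62.5 mm and 10.7 degrees, less where a joint would pass 70% of its speed; a pose out of reach is approached as far as the arm can. A call with a number of a shift or a turn outside -1 to 1 is refused whole. A call with a gripper value outside its range is refused whole. "jaw" is the opening, from -1 (shut) to 1 (fully open), so that 0 is half open, set as the call begins (left out, the last holds). The fingers move at their own pace and stop on an object; "force" is the grip in N (left out, the last holds). Time passes only in rows, so rows that do not move let the fingers close. It gives the time, the measured TCP pose, the force and the opening at its end, in the units of the state.
- r.get_obs(): the state, without advancing time (a new reading comes with each control period).
- vision.capture(name): name is "scene" or "top" or "wrist"; returns a dict with "image" (480x640x3 uint8, red, green, blue), "fx", "fy", "cx", "cy" (pixels), "dist" ([k1, k2, p1, p2, k3] as OpenCV has them; the pictures are not rectified), "pose" (4x4, takes a point from camera to world coordinates). Camera axes: x right, y down, z forward; pixel columns grow to the right and rows downward; lengths in mm; the calibration is good to about 2 mm. A picture is of the moment at which its call begins. There is no depth.
- job_done(): hands the job in, once; it reports no verdict.
The state is a dict: "time_s": time; "q": joint angles; "qd": joint speeds; "joint_torque": joint torques, N m; "position": TCP position; "ee_rot": TCP orientation; "wrist_force": force on the tool from outside, world axes, zero at the start; "wrist_torque": the same for the moment, N m; "finger_gap": finger opening in mm.
Only numpy, scipy, OpenCV 4.12 (cv2) and the standard library are available. Lean on these libraries where they do the work, as an engineer would, in place of code of your own. Each camera call takes 0.05 s, during which the arm holds its last target. There are 200 camera calls.

## Working session

There is one attempt and no reset: what is moved stays moved. The work goes in short steps, Python scripts to look and compute and a tool call to move; the robot and the scene stay as the last step left them, time stands still between calls to the robot, and variables do not carry over. Pictures are saved under pics/ and viewed, about 8 in all and at most 12, crops included, and the job is handed in when it is done.

Besides the shell and the picture viewer there is one more tool, called after "Call:" as name(argument=value, ...) on one line, values as JSON. step_arm: Moves the arm, as the interface text tells. Its arguments: {"type":"object","properties":{"plan":{"type":"string"},"jaw":{"type":"number"},"force":{"type":"number"}},"required":["plan"]}

```bash
mkdir -p pics
cat > h.py <<'E'
import numpy as np, cv2, pickle
from workcell import r, vision, job_done
def K(c): return np.array([[c['fx'],0,c['cx']],[0,c['fy'],c['cy']],[0,0,1.]])
def ray(c,uv):
    p=cv2.undistortPoints(np.array(uv,float).reshape(-1,1,2),K(c),np.array(c['dist'],float)).reshape(-1,2)
    d=np.c_[p,np.ones(len(p))]@np.array(c['pose'])[:3,:3].T
    return np.array(c['pose'])[:3,3],d
def onz(c,uv,z):
    o,d=ray(c,uv); return o+d*((z-o[2])/d[:,2])[:,None]
def proj(c,P):
    T=np.linalg.inv(np.array(c['pose'])); rv=cv2.Rodrigues(T[:3,:3])[0]
    return cv2.projectPoints(np.array(P,float).reshape(-1,1,3),rv,T[:3,3],K(c),np.array(c['dist'],float))[0].reshape(-1,2)
def shot(n,f):
    c=vision.capture(n); cv2.imwrite(f'pics/{f}.png',c['image'][:,:,::-1]); pickle.dump(c,open(f'{f}.pkl','wb')); return c
def load(f): return pickle.load(open(f'{f}.pkl','rb'))
E
python3 - <<'E'
from h import *
for n in ('top','scene'):
    c=shot(n,n+'0'); print(n,np.round(c['pose'],2).tolist(),c['fx'])
print(r.get_obs()); print(r.tip_reach)
E
```

```text
top [[-0.02, -0.99, 0.15, 439.96], [-1.0, 0.02, 0.01, 54.33], [-0.01, -0.15, -0.99, 1039.04], [0.0, 0.0, 0.0, 1.0]] 611.2485950213675
scene [[0.81, -0.38, 0.45, 209.76], [-0.59, -0.51, 0.63, -482.23], [-0.01, -0.77, -0.63, 618.54], [0.0, 0.0, 0.0, 1.0]] 450.64006224796077
{'time_s': 0.1, 'q': array([ 1.38912308e+00,  3.59280242e-01,  1.11490704e-02, -2.89420040e-04,
       -1.22408683e+00, -2.88115443e-01]), 'qd': array([-1.53223710e-03, -9.79853538e-04,  4.07399348e-03, -3.49662100e-04,
        3.37274209e-04,  6.27907566e-05]), 'joint_torque': array([-1.69140367e-03, -5.84164810e+01,  2.93749845e+01,  7.01539323e+00,
        1.01023683e-02, -5.35058905e-05]), 'position': array([305.40104055, 601.49204552, 236.74183991]), 'ee_rot': array([ 7.17070921e-04,  9.72527214e-01, -2.32788089e-01, -9.80577483e-05]), 'wrist_force': array([-0.29565576, -0.70510616,  0.42979472]), 'wrist_torque': array([ 0.03407167,  0.01342697, -0.03752266]), 'finger_gap': 87.72638386373131}
11.0
```

View pics/top0.png

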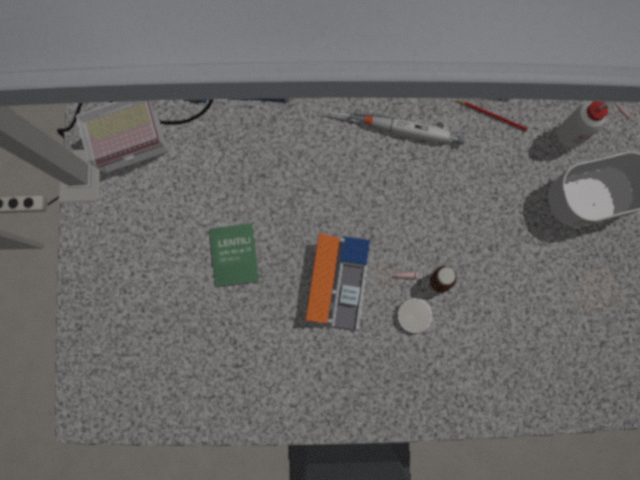

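View pics/scene0.png

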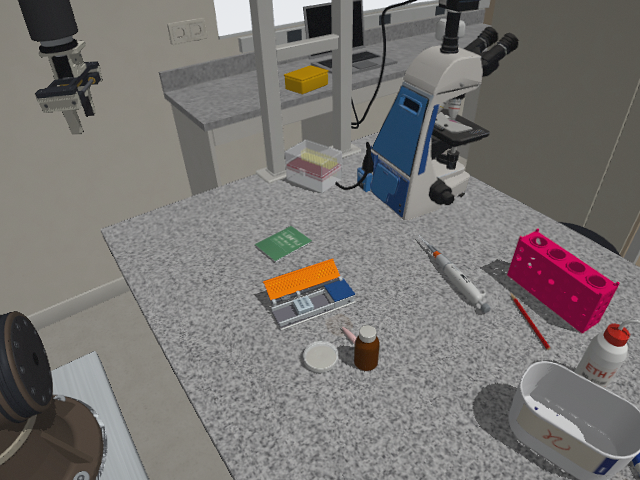

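Run:
```python
from h import *
for n in ('top0','scene0'):
    c=load(n); im=c['image']; hsv=cv2.cvtColor(im,cv2.COLOR_RGB2HSV)
    roi=np.zeros(im.shape[:2],np.uint8)
    if n=='top0': roi[220:345,290:385]=1
    else: roi[250:340,250:365]=1
    for nm,lo,hi in (('orange',(5,150,80),(20,255,255)),('blue',(100,130,30),(125,255,255)),('slip',(85,25,100),(110,120,255))):
        m=cv2.inRange(hsv,lo,hi)*roi
        cs=cv2.findContours(m,cv2.RETR_EXTERNAL,cv2.CHAIN_APPROX_NONE)[0]
        k=max(cs,key=cv2.contourArea); b=cv2.approxPolyDP(cv2.convexHull(k),3,True).reshape(-1,2)
        print(n,nm,cv2.contourArea(k),b.tolist(),np.round(cv2.boxPoints(cv2.minAreaRect(k)),1).tolist())
        if n=='top0': print(np.round(onz(c,b,dict(orange=36,blue=25,slip=24)[nm]),1).tolist())
t=cv2.imread('pics/top0.png')[225:340,290:390]; s=cv2.imread('pics/scene0.png')[250:340,250:370]
t=cv2.resize(t,None,fx=5,fy=5,interpolation=cv2.INTER_CUBIC)
cv2.imwrite('pics/tc.png',t);
```

```text
top0 orange 1727.5 [[320, 234], [338, 241], [325, 322], [306, 319]] [[305.3999938964844, 319.79998779296875], [318.20001220703125, 233.39999389648438], [339.6000061035156, 236.60000610351562], [326.79998779296875, 322.8999938964844]]
[[598.2, 61.8, 36.0], [585.8, 32.3, 36.0], [452.8, 56.9, 36.0], [458.4, 87.8, 36.0]]
top0 blue 517.0 [[346, 238], [368, 241], [364, 263], [341, 259]] [[340.3999938964844, 259.8999938964844], [343.70001220703125, 237.0], [368.3999938964844, 240.5], [365.1000061035156, 263.3999938964844]]
[[592.1, 18.5, 25.0], [586.2, -18.3, 25.0], [549.2, -10.4, 25.0], [556.9, 27.8, 25.0]]
top0 slip 22.0 [[342, 297], [355, 299]] [[341.8999938964844, 297.70001220703125], [342.29998779296875, 294.5], [355.3999938964844, 296.20001220703125], [355.0, 299.3999938964844]]
[[493.6, 27.8, 24.0], [489.7, 6.4, 24.0]]
scene0 orange 1402.5 [[333, 259], [337, 277], [270, 299], [263, 281]] [[262.70001220703125, 281.1000061035156], [333.5, 257.5], [339.8999938964844, 276.70001220703125], [269.1000061035156, 300.29998779296875]]
scene0 blue 359.5 [[343, 279], [354, 294], [335, 301], [324, 285]] [[323.70001220703125, 285.1000061035156], [347.8999938964844, 276.29998779296875], [354.3999938964844, 294.0], [330.1000061035156, 302.8999938964844]]
scene0 slip 211.5 [[307, 296], [313, 309], [299, 314], [293, 301]] [[292.79998779296875, 300.3999938964844], [309.6000061035156, 294.79998779296875], [314.29998779296875, 308.8999938964844], [297.5, 314.5]]
```

View pics/tc.png

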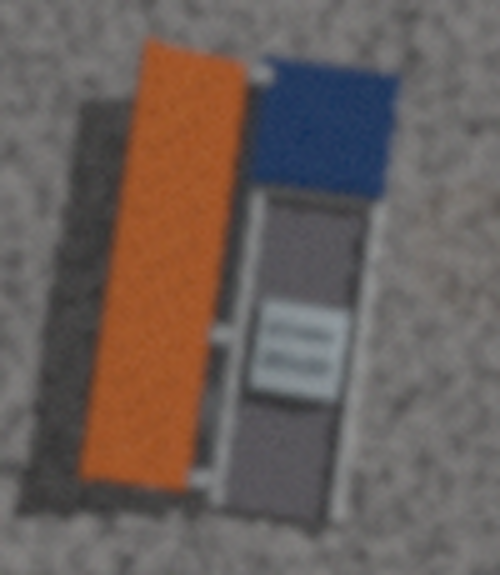

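```bash
cat >> h.py <<'E'
def M(m,P):
    P=np.array(P,float).reshape(-1,3); c,s=np.cos(m[2]),np.sin(m[2])
    return np.c_[m[0]+c*P[:,0]-s*P[:,1], m[1]+s*P[:,0]+c*P[:,1], P[:,2]]
def Mi(m,W):
    W=np.array(W,float).reshape(-1,3); c,s=np.cos(m[2]),np.sin(m[2]); d=W[:,:2]-m[:2]
    return np.c_[c*d[:,0]+s*d[:,1], -s*d[:,0]+c*d[:,1], W[:,2]]
E
python3 - <<'E'
from h import *
from scipy.optimize import least_squares
P=np.array([[39,63,47],[-105,63,47],[43.5,26,25],[43.5,-22,25],[0,-22,25],[0,26,25]],float)
t=load('top0'); s=load('scene0')
ut=np.array([[319.5,233.5],[305.5,319.5],[344.5,236.5],[369.3,240],[364.5,263.5],[340.3,259.8]])
us=np.array([[333,258.3],[262.5,280.7],[343,278.5],[354.5,294],[335,301.5],[323.5,285]])
def f(m,w): 
    e=[]
    if w&1: e.append(proj(t,M(m,P))-ut)
    if w&2: e.append(proj(s,M(m,P))-us)
    return np.concatenate(e).ravel()
for w in (1,2,3):
    o=least_squares(f,[555,0,-.17],args=(w,),loss='soft_l1'); print(w,o.x.round(3),o.fun.reshape(-1,2).round(1).tolist())
m=o.x; np.save('m.npy',m)
a=np.array([[262,297],[352,308],[338,402],[248,388]])/5+[290-.4,225-.4]
print(Mi(m,onz(t,a,24)).round(1)); print(Mi(m,onz(s,[[307,295.5],[313.5,309],[299,314.5],[292.5,301]],24)).round(1))
print(Mi(m,onz(t,[[414.5,316.5],[403,275]],10)), 'bottle',Mi(m,onz(t,[[446,275]],75)))
E
```

```text
1 [ 5.49335e+02  7.29800e+00 -1.79000e-01] [[0.1, -1.0], [0.2, 0.1], [-2.6, -1.1], [0.9, -0.3], [2.0, 1.7], [-2.3, 1.0]]
2 [ 5.50894e+02  7.52200e+00 -1.88000e-01] [[0.0, 0.6], [0.4, 0.3], [0.5, -0.4], [0.5, -0.1], [-1.2, -0.2], [-0.5, -0.1]]
3 [ 5.50161e+02  7.20300e+00 -1.81000e-01] [[0.2, -1.5], [0.1, -0.5], [-2.5, -1.7], [1.0, -0.7], [2.0, 1.3], [-2.2, 0.5], [-0.4, 0.8], [0.1, 0.9], [0.1, -0.2], [0.2, 0.0], [-1.3, 0.0], [-0.8, 0.2]]
[[-38.   13.4  24. ]
 [-37.  -16.7  24. ]
 [-68.5 -16.8  24. ]
 [-68.6  13.3  24. ]]
[[-37.2  14.8  24. ]
 [-40.3 -21.8  24. ]
 [-68.8 -22.6  24. ]
 [-66.8  13.5  24. ]]
[[ -72.01365846 -115.41024814   10.        ]
 [  -5.84208674  -86.33239935   10.        ]] bottle [[  -2.25551467 -147.01369544   75.        ]]
```

Call:
step_arm(plan="0 0 0 -0.96; 0 0 0 -0.96; .44 .85 .06 0; .44 .85 .06 0; .44 .85 .06 0; .44 .85 .06 0; .44 .85 .06 0; .44 .85 .06 0; .44 .85 .06 0; .44 .85 .06 0; .44 .85 .06 0; .44 .85 .06 0; .44 .85 .06 0; .44 .85 .06 0; 0 0 0 0", jaw=-0.03)

```text
time_s: 1.98
position: [479.6, 34.4, 197.1]
ee_rot: [0.005, 0.996, -0.085, -0.002]
wrist_force: [0.4, -0.7, -0.3]
finger_gap: 42.8
```

Run:
```python
from h import *
c=shot('wrist','w1'); print(np.round(c['pose'],3).tolist(),c['fx'])
o=r.get_obs(); q=o['ee_rot']; m=np.load('m.npy')
print(o['time_s'],o['position'],q,'xang',2*np.arctan2(q[2],q[1]),'inM',Mi(m,o['position']),o['finger_gap'])
```

```text
[[-0.171, -0.951, -0.258, 547.902], [-0.985, 0.167, 0.037, 24.47], [0.008, 0.26, -0.965, 345.197], [0.0, 0.0, 0.0, 1.0]] 416.4417604028511
2.025 [479.45696749  35.54282822 197.31713281] [ 0.00435204  0.99638576 -0.08480902 -0.00197811] xang -0.1698239817188637 inM [[-74.65360986  15.13623652 197.31713281]] 42.56101758776791
```

View pics/w1.png

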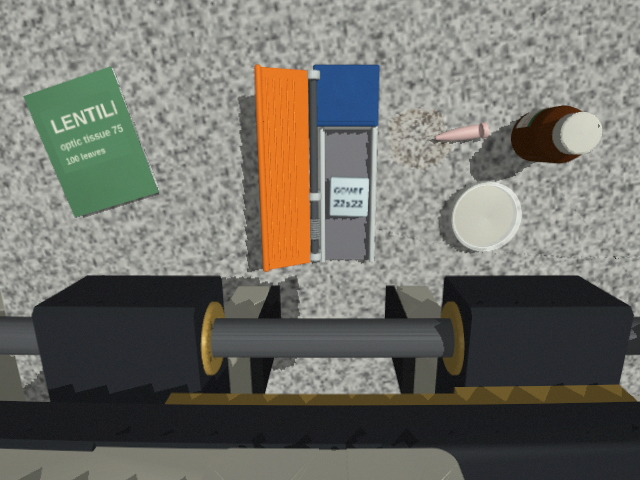

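```bash
cat > fit.py <<'E'
from h import *
from scipy.optimize import least_squares
import sys
def corners(c,nm,lo,hi,x0,x1,y0,y1):
    hsv=cv2.cvtColor(c['image'],cv2.COLOR_RGB2HSV); mk=cv2.inRange(hsv,lo,hi)
    roi=np.zeros_like(mk); roi[y0:y1,x0:x1]=255; mk&=roi
    cs=cv2.findContours(mk,cv2.RETR_EXTERNAL,cv2.CHAIN_APPROX_NONE)[0]; k=max(cs,key=cv2.contourArea)
    p=cv2.approxPolyDP(cv2.convexHull(k),4,True).reshape(-1,2).astype(float)
    g=p-p.mean(0); p+=.5*np.sign(g)
    q=[p[np.argmin(p@np.array(d))] for d in ((1,1),(-1,1),(-1,-1),(1,-1))]  # TL TR BR BL
    return np.array(q)
if __name__=='__main__':
    c=load('w1')
    o=corners(c,'o',(5,150,60),(20,255,255),230,330,40,290); b=corners(c,'b',(100,130,30),(125,255,255),300,400,50,140)
    s=corners(c,'s',(85,20,130),(115,140,255),320,380,160,230)
    print(o.tolist(),b.tolist(),s.tolist())
    P=np.array([[39,63,47],[-105,63,47],[43.5,26,25],[43.5,-22,25],[0,-22,25],[0,26,25]],float)
    u=np.array([o[0],o[3],b[0],b[1],b[2],b[3]])
    f=lambda m:(proj(c,M(m,P))-u).ravel()
    z=least_squares(f,np.load('m.npy'),loss='soft_l1'); print(z.x.round(3),z.fun.reshape(-1,2).round(1).tolist())
    m=z.x; np.save('mw.npy',m)
    print('slip top',Mi(m,onz(c,s,24)).round(1).tolist())
    print('wall/trough end',Mi(m,onz(c,[[320,261],[373,262],[327,130],[372,130]],18)).round(1).tolist())
    ob=r.get_obs(); print('tcp',Mi(m,ob['position']))
E
python3 fit.py
```

```text
[[254.5, 64.5], [305.5, 69.5], [309.5, 261.5], [265.5, 271.5]] [[313.5, 64.5], [378.5, 64.5], [376.5, 125.5], [316.5, 125.5]] [[330.5, 176.5], [368.5, 179.5], [366.5, 215.5], [329.5, 214.5]]
[ 5.49595e+02  9.56700e+00 -1.67000e-01] [[1.2, 1.7], [-0.2, -1.0], [-1.4, -0.7], [0.4, -0.9], [1.2, 0.4], [-3.4, 0.7]]
slip top [[-37.3, 13.3, 24.0], [-39.8, -15.9, 24.0], [-67.9, -14.8, 24.0], [-66.9, 14.3, 24.0]]
wall/trough end [[-106.9, 22.3, 18.0], [-108.2, -21.3, 18.0], [-2.8, 15.7, 18.0], [-2.9, -18.5, 18.0]]
tcp [[-73.47313923  13.99136259 197.31713281]]
```

Call:
step_arm(plan="-.06 -.08 .5 0; -.06 -.08 .5 0; -.06 -.08 .5 0; -.06 -.08 .5 0; 0 0 .4 0; 0 0 0 0; 0 0 0 0", jaw=0)

```text
time_s: 2.9
position: [469.3, 58.9, 75.3]
ee_rot: [0.004, 0.997, -0.082, -0.001]
wrist_force: [-0.1, 0.5, 0.7]
finger_gap: 43.3
```

Run:
```python
from h import *
c=shot('wrist','w2'); shot('scene','s2')
o=r.get_obs(); q=o['ee_rot']; m=np.array([549.8,9,-.17]); np.save('m.npy',m)
print(o['time_s'],o['position'],q,'xang',2*np.arctan2(q[2],q[1]),'inM',Mi(m,o['position']),o['finger_gap'])
s=cv2.imread('pics/s2.png')[200:340,210:390]; s=cv2.resize(s,None,fx=3,fy=3,interpolation=cv2.INTER_CUBIC)
w=cv2.resize(cv2.imread('pics/w2.png'),(560,420)); 
cv2.imwrite('pics/c2.png',cv2.copyMakeBorder(s,0,0,0,0,0));
```

```text
3.0 [469.48034042  58.70223087  75.49920232] [ 3.26380411e-03  9.96630866e-01 -8.19512869e-02 -5.01137084e-04] xang -0.16408748909265097 inM [[-87.57057314  35.39709295  75.49920232]] 43.836762652059946
```

View pics/w2.png

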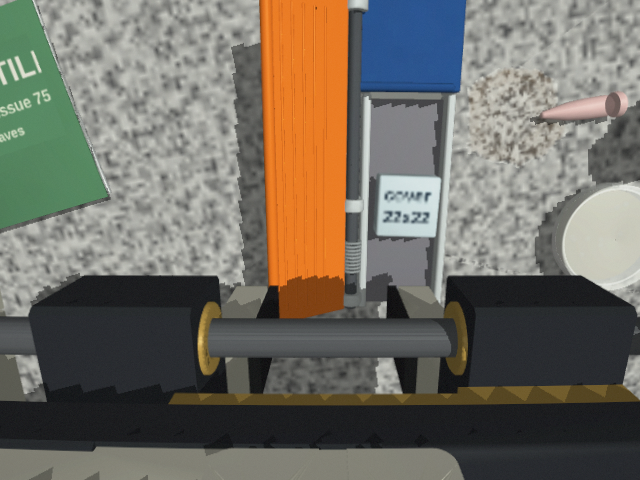

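View pics/c2.png

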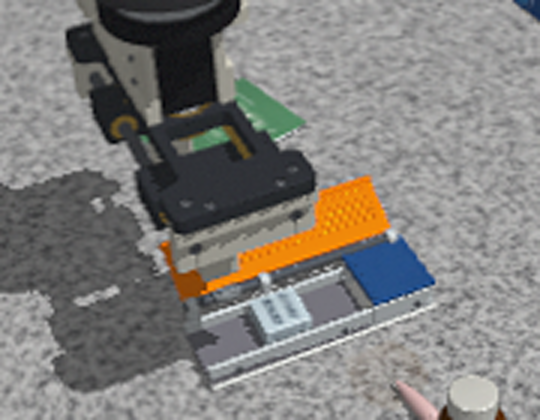

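Run:
```python
from h import *
from fit import corners
c=load('w2'); m=np.load('m.npy')
b=corners(c,'b',(100,130,30),(125,255,255),340,500,0,110); s=corners(c,'s',(80,10,140),(115,140,255),365,443,160,250)
print(b.tolist(),Mi(m,onz(c,b,25)).round(1).tolist()); print(s.tolist(),Mi(m,onz(c,s,24)).round(1).tolist())
# edges along rows: gradient positions
g=cv2.cvtColor(c['image'],cv2.COLOR_RGB2GRAY).astype(int)
for row in (115,150,255,280):
    print(row,[(x,g[row,x]) for x in range(350,376,1)]); print([(x,g[row,x]) for x in range(428,462)])
for y in (-22,-18,18,22): print(y,proj(c,M(m,[[-2,y,18],[-108,y,18],[-60,y,18]])).round(1).tolist())
print(proj(c,M(m,[[0,-22,25],[0,26,25],[-105,63,47],[-20,63,47]])).round(1).tolist())
hsv=cv2.cvtColor(c['image'],cv2.COLOR_RGB2HSV); mo=cv2.inRange(hsv,(5,150,60),(20,255,255))
for row in (60,150,240): print(row,np.where(mo[row])[0][[0,-1]],Mi(m,onz(c,[[np.where(mo[row])[0][0],row]],47)).round(1))
```

```text
[[368.5, -0.5], [465.5, -0.5], [458.5, 91.5], [360.5, 90.5]] [[37.4, 20.9, 25.0], [38.1, -21.3, 25.0], [-0.2, -21.0, 25.0], [-0.3, 23.6, 25.0]]
[[381.5, 173.5], [440.5, 177.5], [434.5, 236.5], [376.5, 234.5]] [[-37.6, 12.8, 24.0], [-39.3, -15.6, 24.0], [-68.4, -14.7, 24.0], [-67.5, 14.2, 24.0]]
115 [(350, np.int64(66)), (351, np.int64(75)), (352, np.int64(81)), (353, np.int64(84)), (354, np.int64(86)), (355, np.int64(84)), (356, np.int64(84)), (357, np.int64(84)), (358, np.int64(83)), (359, np.int64(75)), (360, np.int64(77)), (361, np.int64(90)), (362, np.int64(104)), (363, np.int64(141)), (364, np.int64(178)), (365, np.int64(206)), (366, np.int64(212)), (367, np.int64(218)), (368, np.int64(220)), (369, np.int64(210)), (370, np.int64(179)), (371, np.int64(128)), (372, np.int64(131)), (373, np.int64(128)), (374, np.int64(129)), (375, np.int64(129))]
[(428, np.int64(131)), (429, np.int64(132)), (430, np.int64(131)), (431, np.int64(133)), (432, np.int64(132)), (433, np.int64(132)), (434, np.int64(132)), (435, np.int64(132)), (436, np.int64(131)), (437, np.int64(131)), (438, np.int64(77)
[... 4079 characters left out ...]
.int64(81)), (447, np.int64(24)), (448, np.int64(22)), (449, np.int64(23)), (450, np.int64(21)), (451, np.int64(17)), (452, np.int64(28)), (453, np.int64(25)), (454, np.int64(32)), (455, np.int64(25)), (456, np.int64(29)), (457, np.int64(30)), (458, np.int64(28)), (459, np.int64(28)), (460, np.int64(29)), (461, np.int64(29))]
-22 [[455.9, 97.0], [440.2, 305.8], [447.1, 217.6]]
-18 [[447.5, 96.9], [432.8, 305.8], [439.3, 217.6]]
18 [[371.3, 96.0], [365.6, 305.7], [368.1, 217.2]]
22 [[362.8, 95.9], [358.1, 305.7], [360.2, 217.2]]
[[460.7, 91.1], [355.2, 89.8], [273.9, 324.5], [267.6, 135.2]]
60 [261 347] [[ 9.  64.8 47. ]]
150 [264 346] [[-26.   64.7  47. ]]
240 [267 344] [[-64.5  64.7  47. ]]
```

Call:
step_arm(plan=".06 .09 0 .04; 0 0 .25 0; 0 0 .25 0; 0 0 .25 0; 0 0 .2 0; 0 0 0 0")

```text
time_s: 3.75
position: [474.0, 53.9, 26.4]
ee_rot: [0.002, 0.996, -0.085, 0.002]
wrist_force: [0.1, 1.3, 5.2]
finger_gap: 43.8
```

```bash
cat > st.py <<'E'
from h import *
o=r.get_obs(); q=o['ee_rot']; m=np.load('m.npy')
print(o['time_s'],'xang',(2*np.arctan2(q[2],q[1])).round(4),q[[0,3]].round(4),'tcp in mouth',Mi(m,o['position']).round(2),o['finger_gap'].round(1),'F',o['wrist_force'].round(1))
E
python3 st.py
```

```text
Traceback (most recent call last):
  File "st.py", line 3, in <module>
    print(o['time_s'],'xang',(2*np.arctan2(q[2],q[1])).round(4),q[[0,3]].round(4),'tcp in mouth',Mi(m,o['position']).round(2),o['finger_gap'].round(1),'F',o['wrist_force'].round(1))
                                                                                                                              ^^^^^^^^^^^^^^^^^^^^^
AttributeError: 'float' object has no attribute 'round'
```

Call:
step_arm(plan="0 .01 .06 0; 0 0 0 0; 0 0 0 0")

```text
time_s: 4.12
position: [473.9, 53.3, 23.7]
ee_rot: [0.002, 0.996, -0.085, 0.001]
wrist_force: [-0.3, 0.6, 4.8]
finger_gap: 43.5
```

```bash
sed -i "s/o\['finger_gap'\].round(1)/o['finger_gap']/" st.py
python3 - <<'E'
import st
from h import *
a=shot('wrist','w3')['image'][:,:,::-1]; b=shot('scene','s3')['image'][200:340,210:390,::-1]
a=cv2.resize(a[:340,200:560],None,fx=1.1,fy=1.1); b=cv2.resize(b,(400,311),interpolation=cv2.INTER_CUBIC)
b=cv2.copyMakeBorder(b,0,a.shape[0]-311,0,0,0); cv2.imwrite('pics/c3.png',np.hstack([a,b]))
E
```

```text
4.125 xang -0.1701 [0.0023 0.0015] tcp in mouth [[-82.26  30.82  23.75]] 43.52259158748906 F [-0.3  0.6  4.8]
```

View pics/c3.png

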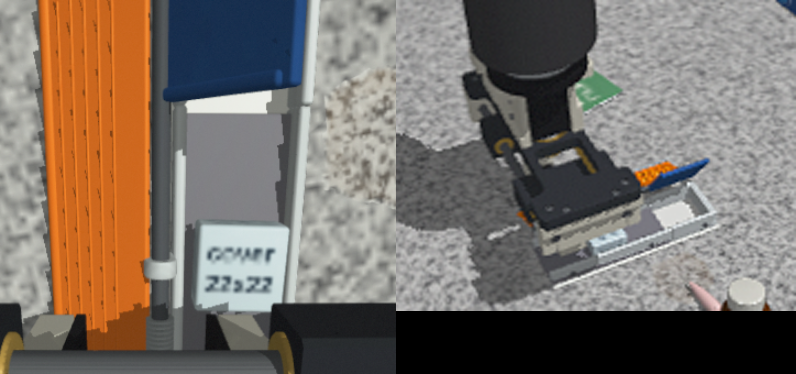

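Call:
step_arm(plan=".1 0 0 0; .1 0 0 0; .1 0 0 0; .1 0 0 0; .1 0 0 0; .1 0 0 0; 0 0 0 0")

```text
time_s: 5.1
position: [503.8, 47.6, 23.2]
ee_rot: [0.003, 0.996, -0.085, -0.0]
wrist_force: [-1.9, 1.8, 3.5]
finger_gap: 43.9
```

```bash
python3 st.py
```

```text
5.1 xang -0.1708 [ 0.0028 -0.0001] tcp in mouth [[-51.83  30.24  23.17]] 43.93004225963423 F [-1.9  1.8  3.5]
```

Call:
step_arm(plan=".1 -.01 -.01 0; .1 0 0 0; .1 -.01 0 0; .1 0 0 0; .1 0 0 0; .1 0 0 0; 0 0 0 0")

```text
time_s: 5.98
position: [535.6, 43.1, 23.7]
ee_rot: [0.003, 0.996, -0.085, -0.0]
wrist_force: [-2.0, 1.6, 3.3]
finger_gap: 43.5
```

Run:
```python
import st
from h import *
a=shot('wrist','w4')['image'][:,:,::-1]; b=shot('scene','s4')['image'][200:340,240:420,::-1]
a=cv2.resize(a[:340,200:560],None,fx=1.1,fy=1.1); b=cv2.resize(b,(400,311),interpolation=cv2.INTER_CUBIC)
b=cv2.copyMakeBorder(b,0,a.shape[0]-311,0,0,0); cv2.imwrite('pics/c4.png',np.hstack([a,b]))
```

```text
5.975 xang -0.1707 [ 0.0028 -0.0001] tcp in mouth [[-19.76  31.19  23.66]] 43.512417116927175 F [-2.   1.6  3.3]
```

View pics/c4.png

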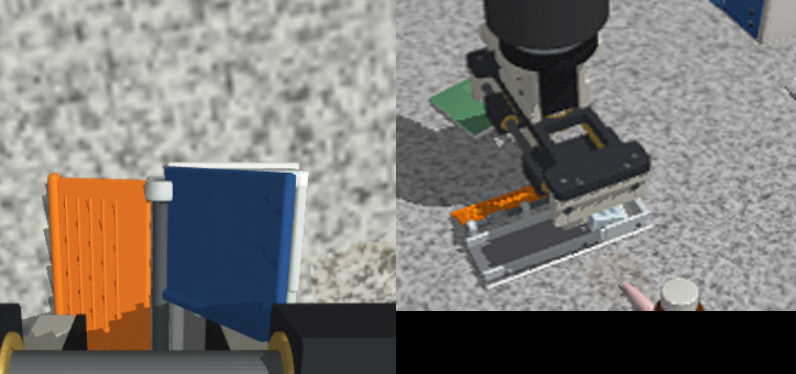

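Call:
step_arm(plan=".07 0 0 0; .07 0 0 0; .05 0 0 0; 0 0 0 0; 0 0 0 0")

```text
time_s: 6.7
position: [544.2, 41.5, 23.6]
ee_rot: [0.003, 0.996, -0.085, -0.001]
wrist_force: [-3.8, 2.6, 4.2]
finger_gap: 44.1
```

Run:
```python
import st
from h import *
a=shot('wrist','w5')['image'][:,:,::-1]; b=shot('scene','s5')['image'][220:320,280:400,::-1]
b=cv2.resize(b,None,fx=5,fy=5,interpolation=cv2.INTER_CUBIC); cv2.imwrite('pics/c5.png',b)
```

```text
6.7 xang -0.1711 [ 0.0029 -0.001 ] tcp in mouth [[-10.99  31.07  23.62]] 44.130970614460644 F [-3.8  2.6  4.2]
```

View pics/c5.png

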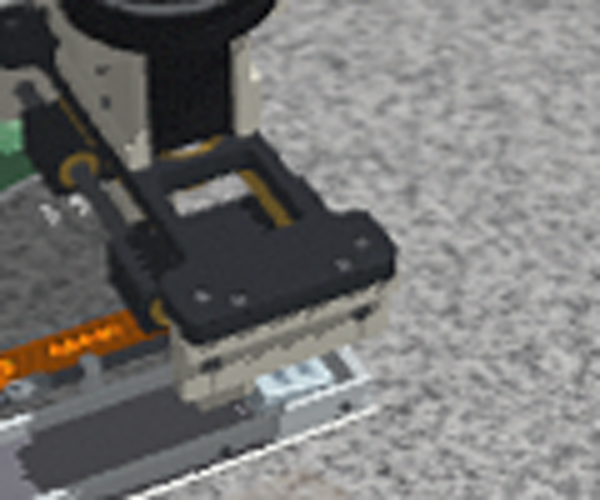

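Call:
step_arm(plan=".05 0 0 0; .03 0 0 0; 0 0 0 0; 0 0 0 0")

```text
time_s: 7.3
position: [544.1, 41.5, 23.7]
ee_rot: [0.003, 0.996, -0.087, -0.004]
wrist_force: [-2.3, 1.1, 3.3]
finger_gap: 43.6
```

Run:
```python
import st
from h import *
m=np.load('m.npy')
shot('wrist','w6')
c=shot('scene','s6'); p=load('s5')
for n,k in (('s5',p),('s6',c)):
    hsv=cv2.cvtColor(k['image'],cv2.COLOR_RGB2HSV); mk=cv2.inRange(hsv,(85,18,130),(112,140,255)); R=np.zeros_like(mk); R[285:305,325:352]=255; mk&=R
    cs=cv2.findContours(mk,0,cv2.CHAIN_APPROX_NONE)[0]; q=max(cs,key=cv2.contourArea); u=cv2.boxPoints(cv2.minAreaRect(q))
    print(n,cv2.contourArea(q),u.round(1).tolist()); print(Mi(m,onz(k,u,18)).round(1).tolist())
for cx,z in ((13,18),(13,24),(16,18)): print(cx,z,proj(c,M(m,[[cx-15,15,z],[cx+15,15,z],[cx+15,-15,z],[cx-15,-15,z]])).round(1).tolist())
b=c['image'][250:320,300:384,::-1]
b=cv2.resize(b,None,fx=7,fy=7,interpolation=cv2.INTER_CUBIC); cv2.imwrite('pics/c6.png',b)
```

```text
7.3 xang -0.1736 [ 0.0028 -0.0043] tcp in mouth [[-11.11  31.1   23.7 ]] 43.58049181234894 F [-2.3  1.1  3.3]
s5 73.0 [[330.20001220703125, 295.6000061035156], [344.8999938964844, 290.70001220703125], [346.8999938964844, 296.70001220703125], [332.20001220703125, 301.6000061035156]]
[[4.5, -0.8, 18.0], [35.1, -1.8, 18.0], [31.0, -17.6, 18.0], [0.9, -16.5, 18.0]]
s6 74.0 [[330.20001220703125, 295.6000061035156], [344.6000061035156, 290.79998779296875], [346.6000061035156, 296.79998779296875], [332.20001220703125, 301.6000061035156]]
[[4.5, -0.8, 18.0], [34.4, -1.7, 18.0], [30.4, -17.6, 18.0], [0.9, -16.5, 18.0]]
13 18 [[323.4, 291.4], [337.6, 286.4], [344.8, 296.3], [330.4, 301.6]]
13 24 [[323.4, 289.1], [337.6, 284.1], [344.9, 294.1], [330.4, 299.3]]
16 18 [[324.9, 290.9], [339.0, 285.9], [346.3, 295.8], [331.9, 301.1]]
```

View pics/c6.png

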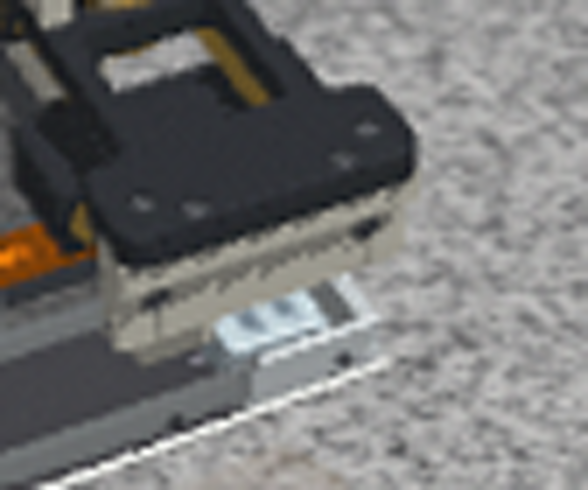

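Call:
step_arm(plan="-.1 0 0 0; -.1 0 0 0; 0 0 -.2 0; 0 0 -.2 0; 0 0 -.2 0; 0 0 -.3 0; 0 0 -.5 0; 0 0 -.6 0; 0 0 -.6 0; -.8 0 -.2 0; -.8 0 0 0; 0 0 0 0; 0 0 0 0")

```text
time_s: 9.02
position: [451.5, 55.7, 172.2]
ee_rot: [0.004, 0.996, -0.088, -0.006]
wrist_force: [-0.4, -0.4, -0.8]
finger_gap: 43.8
```

Run:
```python
import st
from h import *
a=shot('wrist','w7')['image'][:300,200:520,::-1]; c=shot('scene','s7'); b=c['image'][230:340,250:400,::-1]
a=cv2.resize(a,None,fx=1.25,fy=1.25); b=cv2.resize(b,(400,293),interpolation=cv2.INTER_CUBIC)
b=cv2.copyMakeBorder(b,0,a.shape[0]-293,0,0,0); cv2.imwrite('pics/c7.png',np.hstack([a,b]))
from fit import corners
t=shot('top','t7')
for n,n0,R in (('t7','top0',(290,385,220,345)),('s7','scene0',(250,365,250,340))):
    for f in (n0,n): print(f,corners(load(f),'b',(100,130,30),(125,255,255),*R).tolist(),corners(load(f),'o',(5,150,80),(20,255,255),*R).tolist())
    d=cv2.absdiff(load(n)['image'],load(n0)['image']).max(2)
for nm,R in (('dish',(390,440,295,338)),('tube',(390,420,265,285)),('bottle',(425,462,260,300)),('book',(205,262,220,290))):
    x0,x1,y0,y1=R; A=load('t7')['image'][y0:y1,x0:x1].astype(int); B=load('top0')['image'][y0:y1,x0:x1].astype(int); print(nm,abs(A-B).max(2).mean().round(2),(abs(A-B).max(2)>40).sum())
```

```text
9.025 xang -0.1755 [ 0.0035 -0.0061] tcp in mouth [[-104.76   29.43  172.23]] 43.819340522385545 F [-0.4 -0.4 -0.8]
top0 [[345.5, 237.5], [368.5, 240.5], [364.5, 263.5], [340.5, 259.5]] [[319.5, 233.5], [338.5, 240.5], [325.5, 322.5], [305.5, 319.5]]
t7 [[345.5, 237.5], [368.5, 240.5], [366.5, 253.5], [345.5, 237.5]] [[318.5, 234.5], [337.5, 240.5], [337.5, 240.5], [318.5, 234.5]]
scene0 [[323.5, 284.5], [343.5, 278.5], [354.5, 294.5], [334.5, 301.5]] [[262.5, 281.5], [333.5, 258.5], [337.5, 276.5], [269.5, 299.5]]
s7 [[323.5, 284.5], [343.5, 278.5], [354.5, 294.5], [334.5, 301.5]] [[262.5, 281.5], [333.5, 258.5], [337.5, 276.5], [269.5, 299.5]]
dish 29.12 395
tube 18.83 0
bottle 16.48 0
book 17.43 66
```

View pics/c7.png

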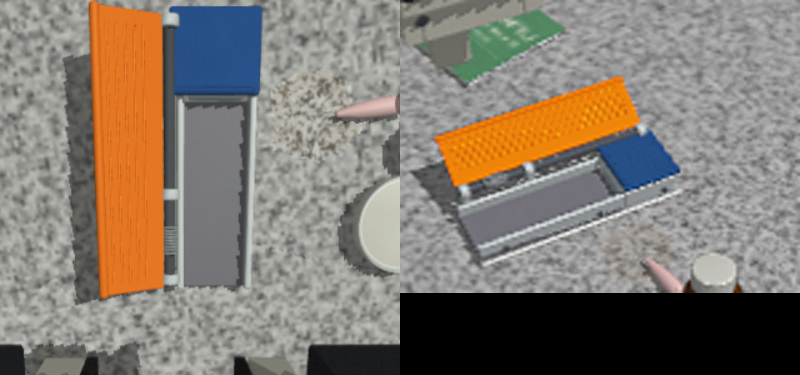

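```bash
python3 -c "
from workcell import job_done; print(job_done())"
```

```text
the job is handed in; nothing more can be done
None
```

The cover-slip box is in the pocket with the flap shut over it, and I handed the job in at about 9 s. One fingertip held the paddle down and slid along it. The other pushed the box along the trough until it dropped under the raised flap. I then backed off 10 mm, lifted and drew clear.

**Box in the pocket:** Before release, the scene view showed the box lying in the pocket. Its top edge matched a top height of 18 mm and a centre about 16 mm past the mouth, which is inside the 9–25 mm limit. I could not see it once the flap closed.

**Flap shut:** In the scene view, the flap and paddle corners came back to exactly their starting pixels, and the trough is empty. The top view could not confirm this because the arm partly covers the flap and paddle there.

**Bystanders:** The tube and bottle show no change in the top view. The dish and booklet patches did change there. I put that down to the arm's cover and shadow, and I did not measure their positions again.

**Robot clear:** The last wrist force was under 1 N, so the arm is touching nothing.

**Disagreements:**
- The last 4 mm push did not move the finger, probably because it met the front edge of the raised flap. The force was only 2–4 N, and the box had already dropped.
- The first overhead and scene measurements of the dust box differed from the wrist camera by about 2 mm and 0.014 rad. I used values close to the wrist camera's, which matched the trough walls to within 1 mm.

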